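# Set up the oven's folding side shelf

### The job

Set up the folding shelf on the side of the pizza oven: swing the hinged leg out until it hits its stop, then take the folded-up shelf by its rail and lower it onto the leg without letting it drop. Then stand the lidded sauce pot and the flour dredger upright on the shelf, and leave the other things on the table where they are.

Things in the scene. Friction and masses are not known exactly. Their poses are not given: they have to be found in the camera images.
- oven: Steel pizza oven, 480 (x) x 540 (y) x 290 mm high, fixed, at the robot's left. Origin on the table under the middle of the shelf's hinge line; x along its shelf side (away from the robot at yaw 0), y into the oven. Its side wall is the plane y = +35 mm, x -220 to +260 mm; a dark rail on it (x +-135, y +5 to +35, top at 132 mm) carries the shelf.
- leg (a joint): Angle (rad) of the folding leg, a frame of 16 mm square tube on a vertical pin at x +70, y -12 mm in the oven's frame. Its direction is (cos q, -sin q) in the oven's x, y: 0 is folded along the oven; it swings out, clockwise from above, to a fixed stop at 1.90, under the middle of the lowered shelf. Starts ajar at 0.4 to 0.9; turns easily (under 1 N at its end) and stays where left.
- leg_end (a point): Outer end of the leg's top bar, on its centre line, 140 mm from the pin and 120 mm above the table. The bar is 16 mm wide with its top at 128 mm; the rubber pad on its last 30 mm reaches 136 mm. Below this end an upright tube goes down to the foot. Push the leg here from the wall side.
- flap (a joint): Angle (rad) of the shelf about its hinge, a level line along the oven's x at y = 0, 140 mm above the table. 0: folded up, leaning on the oven's top edge 0.19 rad past upright. 1.76: level, on the leg's pad if the leg is at its stop; without the leg it falls on and hangs down. Beyond 0.19 it falls outwards by its own weight (about 0.6 kg).
- rail_mid (a point): Middle of the round steel rail on the shelf's free edge: 10 mm thick, 220 mm long, parallel to the hinge, 210 mm from the hinge line and 40 mm from the shelf's edge, so that fingers fit on both sides of it. With the shelf folded up it is 346 mm above the table and stands free above the oven.
- shelf (a point): Middle of the shelf's upper face: steel plate 260 mm (x, along the hinge) x 166 mm (y, depth) x 8 mm. Its frame turns with the shelf: when the shelf is level z points up, x and y as the oven's, and the face is 144 mm above the table. Folded up, this face looks to the oven.
- pot: Lidded round steel sauce pot, 100 mm diameter (lid 106 mm), lid to 91 mm, with a black round knob in the middle of the lid, 28 mm diameter, from 94 to 126 mm above the pot's underside. 0.4 to 0.7 kg, the lid does not come off. Origin: centre of the underside, z up. It has a lid with a knob, unlike the open steel bowl.
- dredger: Flour dredger: plain aluminium can, 56 mm diameter, 103 mm high, with a slightly wider (59 mm) domed lid from 79 mm up that has small holes. Origin: centre of the underside, z up.
- jar: Bystander: glass jar, 68 mm diameter, 92 mm high. Origin: centre of the underside.
- cup: Bystander: open steel mug, 72 mm diameter, 75 mm high, handle at its +y. Origin: centre of the underside.
- bowl: Bystander: open steel bowl, 100 mm diameter, 48 mm high. Origin: centre of the underside.
- mill: Bystander: turned wooden pepper mill, 54 mm diameter, 142 mm high. Origin: centre of the underside.
- oil: Bystander: green glass bottle, 66 mm diameter, 230 mm high, at the right. Origin: centre of the underside.
- scraper: Bystander: dough scraper lying flat, steel blade 75 x 150 mm with a wooden handle. Origin: under the handle.
- jug: Bystander: clear plastic jug, 96 mm diameter, 130 mm high, at the back. Origin: centre of the underside.

How it is judged:
By the outcome, as a careful person would: the job done as asked, in the order asked, and still so for the second after the job is handed in, with the robot touching nothing.
It also fails if it takes over 72 s, if anything falls off the work surface, if the arm or the gripper's body presses on something with over 40 N, if the wrist force passes 120 N, or if a joint passes its speed limit or range.

### The arm

A 6-joint arm with a two-finger parallel gripper is mounted at the origin on the work surface. World frame = base frame: x ahead of the robot, y to its left, z up, the work surface at z = 0. Lengths are in m, angles in degrees, forces in N, time in s.
With the tool pointing down it reaches from about 0.3 to 0.75 m from the base axis. Payload 8.5 kg.
Tool frame: the origin (TCP) lies on the centre line of the jaws, within the pads' length; the fingertips stand 19 mm ahead of it and the grasp point (between the pads) is the TCP; z points along the fingers, x is the direction in which the jaws open and shut, and the axes are right-handed (so a half turn about z gives the same grasp; the last joint's range is limited). The gripper opens to 85 mm and grips with 20 to 120 N. Pads are 22 mm wide; open, the fingers measure 114 mm over their backs; the gripper's body (76 mm by 85 mm) begins 54 mm behind the grasp point. The pads swing forward as they close: fully open they stand 13 mm farther back than shut.
Start: joints at [-83.612, 21.807, 74.336, -0, 83.858, -12.336], TCP at [0.177, -0.521, 0.25] pointing down, gripper open.
Joint ranges: [-178.18, 178.18], [-50.72, 133.34], [12.68, 142.11], [-81.47, 261.47], [9.98, 163.14], [-165.26, 165.26]. Speed limits (degrees/s): [136.94, 136.94, 180, 180, 180, 180].

### API

Orientations are given as a 3x3 rotation matrix whose columns are the frame's x, y, z axes.
In Python, from rig import env, cams, order gives the robot as it stands.
- The arm moves only by the tool step_arm, never from a script. Its argument "steps" is a list of rows, each an object with "xyz": the shift along the tool's x, y, z normalised to -1 to 1, where 1 is 0.04 m, a list of three; "turn": the turn, a rotation vector about the tool's x, y, z normalised to -1 to 1, where 1 is 0.08 rad, a list of three; "gripper": the gripper command: -1 is shut, 1 is fully open, values between are in proportion. A call has 1 to 20 rows; each row shifts and turns the commanded pose from where the row before left it, along the tool's axes as they then stand; what a row does not reach is not made up. A row lasts 1/12 s, in which the tool goes at most 41.7 mm and 7.16 degrees, less where a joint would pass 70% of its speed; a pose out of reach is approached as far as the arm can. A call with a number of a shift or a turn outside -1 to 1 is refused whole. A call with a gripper value outside its range is refused whole. The fingers move at their own pace and stop on an object; "squeeze" is the grip in N (left out, the last holds). Time passes only in rows, so rows that do not move let the fingers close. It gives the time, the measured TCP pose, the force and the opening at its end, in the units of the state.
- env.observe(): the state, without advancing time (a new reading comes with each control period).
- cams.get_image(name): name is "side" or "top"; returns (picture, depth): 400x640x3 uint8, red, green, blue; 400x640 float32, m along the optical axis (not along the pixel's ray), 0 where there is no reading.
- cams.camera_info(name): a dict with "fx", "fy", "cx", "cy" (pixels), "k1" (the pictures are not rectified: a ray, as slopes to the right and down, at radius r is drawn at 1 + k1 r^2 times it, then the intrinsics apply), "extrinsics" (4x4, takes a point from camera to world coordinates). Camera axes: x right, y down, z forward; pixel columns grow to the right and rows downward; lengths in m; the calibration is good to about 2 mm. A picture is of the moment at which its call begins. camera_info takes no time and is no camera call.
- order.close_job(): hands the job in, once; it reports no verdict.
The state is a dict: "time_s": time; "q": joint angles; "qvel": joint speeds; "joint_efforts": joint torques, N m; "position": TCP position; "tool_rot": TCP orientation; "ft_force": force on the tool from outside, world axes, zero at the start; "wrist_torque": the same for the moment, N m; "grip_width": finger opening in m.
Only numpy, scipy, OpenCV 4.12 (cv2) and the standard library are available. Lean on these libraries where they do the work, as an engineer would, in place of code of your own. Each camera call takes 0.05 s, during which the arm holds its last target. There are 200 camera calls.

## Working session

There is one attempt and no reset: what is moved stays moved. The work goes in short steps, Python scripts to look and compute and a tool call to move; the robot and the scene stay as the last step left them, time stands still between calls to the robot, and variables do not carry over. Pictures are saved under pics/ and viewed, about 8 in all and at most 12, crops included, and the job is handed in when it is done.

Besides the shell and the picture viewer there is one more tool, called after "Call:" as name([rows], argument=value, ...), one row to a line, values as JSON. step_arm: Moves the arm, as the interface text tells. Scaled input: -1 to 1 covers 0.04 m each way for a shift and 0.08 rad each way for a turn. Its arguments: {"type":"object","properties":{"steps":{"type":"array"},"squeeze":{"type":"number"}},"required":["steps"]}

```bash
ls; mkdir -p pics
cat > h.py <<'E'
import numpy as np, cv2
from rig import env, cams, order
def grab(name,tag):
    im,d=cams.get_image(name); np.savez(f'{tag}.npz',im=im,d=d); cv2.imwrite(f'pics/{tag}.png',im[:,:,::-1]); return im,d
def load(tag):
    z=np.load(f'{tag}.npz'); return z['im'],z['d']
def rays(name,uv):
    c=cams.camera_info(name); uv=np.atleast_2d(uv).astype(float)
    p=np.c_[(uv[:,0]-c['cx'])/c['fx'],(uv[:,1]-c['cy'])/c['fy']]; s=p.copy()
    for _ in range(20): s=p/(1+c['k1']*(s**2).sum(1,keepdims=True))
    E=np.array(c['extrinsics']); return E[:3,3],np.c_[s,np.ones(len(s))]@E[:3,:3].T
def plane(name,uv,z):
    o,r=rays(name,uv); return o+r*((z-o[2])/r[:,2])[:,None]
def deep(name,uv,d):
    o,r=rays(name,uv); uv=np.atleast_2d(uv).astype(int); return o+r*d[uv[:,1],uv[:,0]][:,None]
def cloud(name,d):
    v,u=np.mgrid[0:400,0:640]; return deep(name,np.c_[u.ravel(),v.ravel()],d).reshape(400,640,3)
E
python3 - <<'E'
from h import *
for n in('top','side'):
    grab(n,n+'0'); c=cams.camera_info(n); print(n,{k:np.round(v,3).tolist() for k,v in c.items()if k!='name'})
s=env.observe();print(s)
E
```

```text
pics
top {'fx': 443.678, 'fy': 443.678, 'cx': 320.724, 'cy': 198.712, 'k1': -0.125, 'extrinsics': [[-0.007, -0.983, 0.185, 0.357], [-1.0, 0.003, -0.021, -0.058], [0.02, -0.185, -0.983, 1.566], [0.0, 0.0, 0.0, 1.0]]}
side {'fx': 376.334, 'fy': 376.334, 'cx': 320.343, 'cy': 197.102, 'k1': -0.031, 'extrinsics': [[-0.644, -0.564, 0.517, -0.016], [-0.765, 0.471, -0.439, 0.447], [0.004, -0.679, -0.734, 1.057], [0.0, 0.0, 0.0, 1.0]]}
{'time_s': 0.1, 'q': array([-8.36111655e+01,  2.18385879e+01,  7.43787646e+01, -2.37035818e-03,
        8.38589931e+01, -1.23363366e+01]), 'qvel': array([ 0.0477823 , -0.10905265, -0.1121301 ,  0.03953442,  0.07095566,
        0.11324708]), 'joint_efforts': array([ 3.24430883e-03, -4.49225843e+01, -2.31655043e+01, -1.74005527e-04,
        3.68612047e-03, -1.73548710e-05]), 'position': array([ 0.17652218, -0.5206523 ,  0.24976953]), 'tool_rot': array([[ 3.21033180e-01, -9.47067929e-01, -1.89150181e-04],
       [-9.47067041e-01, -3.21033143e-01,  1.31963133e-03],
       [-1.31050399e-03, -2.44507541e-04, -9.99999111e-01]]), 'ft_force': array([ 0.41626883, -0.05598518,  0.90145954]), 'wrist_torque': array([-0.03439386,  0.04074928, -0.0258969 ]), 'grip_width': 0.0852579459626204}
```

View pics/top0.png

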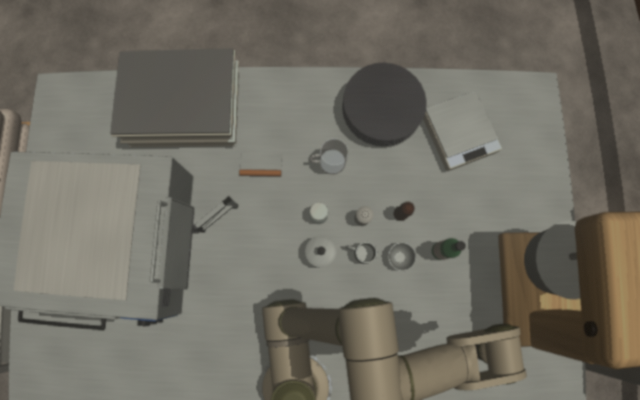

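View pics/side0.png

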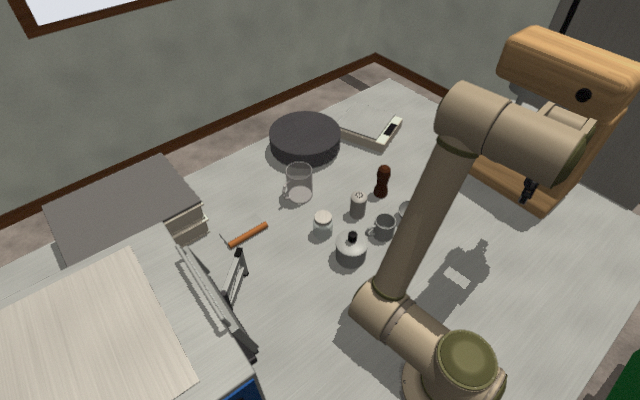

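Top view: the pot is at (320,251), the dredger at (364,215) with the white-lidded jar left of it at (318,212), and the leg runs from (197,230) to its dark pad at (232,202). The rail shows at column 160, rows 203–280. The side view confirms this: pot at (351,250), dredger at (358,204).

Run:
```python
from h import *
for n in('top','side'):
    im,d=load(n+'0'); P=cloud(n,d); x,y,z=P[...,0],P[...,1],P[...,2]; ok=d>0
    m=ok&(z>.325)&(z<.37)&(y>.1)&(y<.6)&(x>.0)&(x<.7)
    m[:, :]&=True
    k,l,s,c=cv2.connectedComponentsWithStats(m.astype('uint8'))
    for i in range(1,k):
        if s[i,4]>15:
            q=P[l==i]; mu=q.mean(0); w=np.linalg.svd(q-mu)[2][0]; t=(q-mu)@w
            print(n,'rail?',s[i],mu.round(4),w.round(3),t.min().round(3),t.max().round(3),np.degrees(np.arctan2(w[1],w[0])).round(2))
    # oven top, shelf edge band
    m=ok&(z>.28)&(z<.30)&(y>.1)&(y<.9)&(x<.8); q=P[m]; print(n,'top',q.min(0).round(3),q.max(0).round(3),np.median(q[:,2]))
    m=ok&(z>.295)&(z<.325)&(y>.1)&(y<.6)&(x<.7)&(x>0); q=P[m]; print(n,'edge',len(q),q.min(0).round(3) if len(q) else '',q.max(0).round(3)if len(q) else '')
    m=ok&(z>.105)&(z<.15)&(y>.05)&(y<.33)&(x>.2)&(x<.7)
    k,l,s,c=cv2.connectedComponentsWithStats(m.astype('uint8'))
    for i in range(1,k):
        if s[i,4]>15:
            q=P[l==i]; g=im[l==i].mean(1); dk=q[g<60]; print(n,'leg?',s[i],q.mean(0).round(4),q.min(0).round(3),q.max(0).round(3),'dark',len(dk),dk.mean(0).round(4) if len(dk) else '')
    for nm,uv in (dict(pot=(320,251),dred=(364,215),jar=(318,212),mug=(364,253),mill=(404,211),jug=(332,160),bowl=(400,257)) if n=='top' else dict(pot=(352,236),dred=(358,196),jar=(323,214))).items():
        print(n,nm,deep(n,uv,d).round(3))
    u,v,w,h=(130,140,170,190) if n=='top' else (160,220,130,150)
    cv2.imwrite(f'pics/c_{n}.png',cv2.resize(im[v:v+h,u:u+w,::-1],None,fx=4 if n=='side' else 3,fy=4 if n=='side' else 3,interpolation=2))
```

```text
top rail? [149 200  17  83 342] [0.4686 0.3762 0.3495] [-0.999  0.045  0.   ] -0.115 0.114 177.42
top top [0.25  0.344 0.28 ] [0.752 0.9   0.3  ] 0.2930802738596936
top edge 3129 [0.254 0.348 0.295] [0.699 0.6   0.324]
top leg? [192 196  42  34 309] [0.5817 0.2712 0.1304] [0.528 0.204 0.105] [0.635 0.33  0.15 ] dark 36 [0.6051 0.236  0.135 ]
top pot [[ 0.455 -0.085  0.123]]
top dred [[ 0.575 -0.232  0.108]]
top jar [[ 0.588 -0.079  0.098]]
top mug [[ 0.455 -0.241  0.008]]
top mill [[ 0.585 -0.364  0.125]]
top jug [[ 0.793 -0.133  0.007]]
top bowl [[ 0.44 -0.37 -0.  ]]
side rail? [176 244  52  81 460] [0.4523 0.3799 0.3492] [-0.998  0.054 -0.014] -0.13 0.098 176.93
side top [0.25  0.348 0.28 ] [0.746 0.788 0.299] 0.2922404428799273
side edge 1354 [0.305 0.349 0.295] [0.699 0.6   0.325]
side leg? [220 247  24  53 368] [0.5799 0.2703 0.1273] [0.527 0.206 0.105] [0.637 0.329 0.14 ] dark 76 [0.597  0.2483 0.1307]
side leg? [348 308  25  26 182] [0.2376 0.0966 0.1343] [0.2   0.09  0.106] [0.278 0.102 0.15 ] dark 47 [0.2409 0.0975 0.1247]
side pot [[ 0.454 -0.081  0.122]]
side dred [[ 0.576 -0.227  0.102]]
side jar [[ 0.602 -0.09   0.087]]
```

View pics/c_top.png

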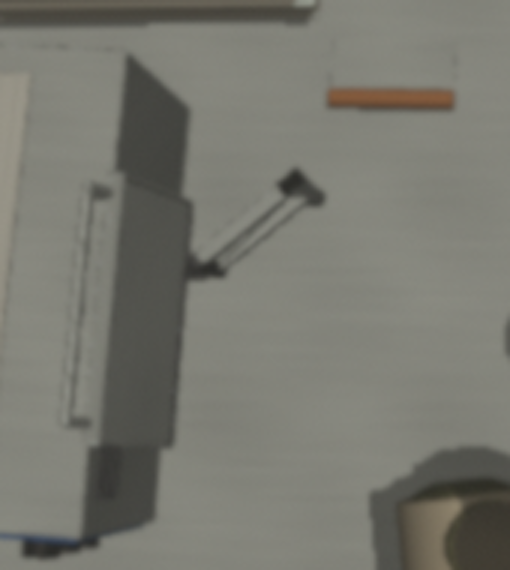

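View pics/c_side.png

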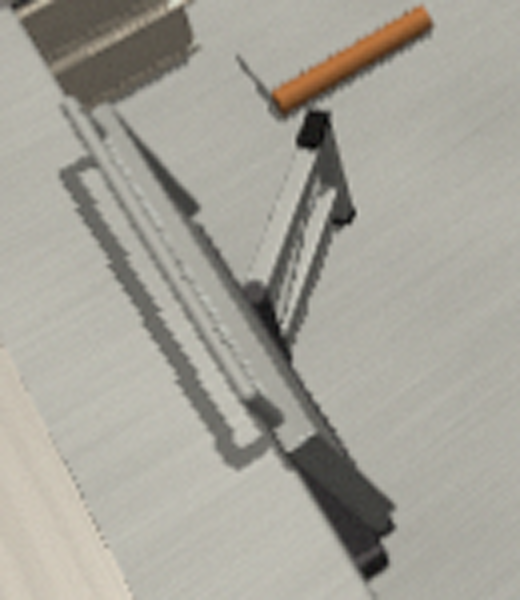

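Crops: the rail is the bright line left of the shelf's top edge in the top view, its shadow falling on the oven top. The leg is clear, with its black pad at about (228,201) in full-image pixels. Next I refine the numbers and fit the oven frame.

Run:
```python
from h import *
for n in('top','side'):
    im,d=load(n+'0'); P=cloud(n,d); ok=d>0; x,y,z=P[...,0],P[...,1],P[...,2]
    v,u=np.mgrid[0:400,0:640]
    m=ok&(z>.34)&(z<.36)&(y>.33)&(y<.42)&(x>.3)&(x<.65); q=plane(n,np.c_[u[m],v[m]],.349)
    q=q[abs(q[:,0]-.467)<.085]
    vx,vy,x0,y0=cv2.fitLine(q[:,:2].astype('float32'),cv2.DIST_HUBER,0,.01,.01).ravel()
    print(n,'rail line yaw',np.degrees(np.arctan2(vy/vx,1)).round(2),'y at .467',(y0+vy/vx*(.467-x0)).round(4),len(q), 'x ends',P[m][:,0].min(),P[m][:,0].max())
    # oven top outer edge
    for nm,c,zl,zc in(('knob',(.455,-.083),.105,.12),('dred',(.576,-.230),.085,.098),('jar',(.595,-.082),.07,.09),('mug',(.455,-.241),.05,.075),('mill',(.585,-.364),.1,.13)):
        m=ok&(np.hypot(x-c[0],y-c[1])<.06)&(z>zl)&(z<.16)
        if m.sum()<4: continue
        q=P[m]; (cx,cy),r=cv2.minEnclosingCircle(q[:,:2].astype('float32')); print(n,nm,m.sum(),'mean',q.mean(0).round(4),'circ',round(cx,4),round(cy,4),round(r,4),'zmax',q[:,2].max().round(3),'px',u[m].mean().round(1),v[m].mean().round(1))
    m=ok&(z>.122)&(z<.15)&(y>.19)&(y<.315)&(x>.5)&(x<.68); q=P[m]
    vx,vy,x0,y0=cv2.fitLine(q[:,:2].astype('float32'),cv2.DIST_HUBER,0,.01,.01).ravel(); print(n,'leg ang',np.degrees(np.arctan2(vy/vx,1)).round(1),x0,y0, 'far',q[np.argmax(q[:,0]-q[:,1])].round(3))
```

```text
top rail line yaw -2.26 y at .467 0.3775 230 x ends 0.3550464491328156 0.5835203172579835
top knob 60 mean [ 0.4582 -0.0866  0.1257] circ 0.4581 -0.087 0.014 zmax 0.133 px 320.6 250.1
top dred 238 mean [ 0.5791 -0.2343  0.0988] circ 0.5808 -0.2345 0.0301 zmax 0.111 px 364.2 214.2
top jar 260 mean [ 0.5914 -0.0802  0.0916] circ 0.5919 -0.0806 0.0313 zmax 0.103 px 318.2 211.2
top mug 133 mean [ 0.4574 -0.234   0.0697] circ 0.4581 -0.2289 0.0472 zmax 0.082 px 363.9 251.2
top mill 190 mean [ 0.5931 -0.3721  0.1313] circ 0.5958 -0.3757 0.0249 zmax 0.147 px 406.7 208.3
top leg ang -50.2 0.58804345 0.2606438 far [0.626 0.204 0.133]
side rail line yaw -3.1 y at .467 0.3794 317 x ends 0.35458319612638384 0.5808050837913049
side knob 78 mean [ 0.4543 -0.083   0.1205] circ 0.4561 -0.0856 0.0144 zmax 0.129 px 352.3 236.0
side dred 174 mean [ 0.5741 -0.2295  0.0963] circ 0.5783 -0.2331 0.0307 zmax 0.105 px 358.8 197.2
side jar 250 mean [ 0.5872 -0.0762  0.0884] circ 0.5924 -0.0799 0.0323 zmax 0.096 px 322.7 218.3
side mug 249 mean [ 0.4534 -0.2349  0.0645] circ 0.4577 -0.2296 0.0466 zmax 0.078 px 384.0 223.0
side mill 171 mean [ 0.5877 -0.3654  0.124 ] circ 0.5925 -0.3723 0.0252 zmax 0.143 px 383.9 172.1
side leg ang -50.3 0.5872023 0.26234907 far [0.628 0.206 0.126]
```

```bash
cat > plan.py <<'E'
from h import *
import json
from scipy.spatial.transform import Rotation as R
def down(yaw):  # tool down, tool x at world yaw (deg)
    c,s=np.cos(np.radians(yaw)),np.sin(np.radians(yaw)); return np.array([[c,s,0],[s,-c,0],[0,0,-1.]])
def plan(wps,g,step=.038,turn=.078):
    st=env.observe(); p=np.array(st['position']); M=np.array(st['tool_rot']); n=0
    for x,yaw in wps:
        x=np.array(x); T=down(yaw); k=int(np.ceil(max(np.linalg.norm(x-p)/step,R.from_matrix(M.T@T).magnitude()/turn,1)))
        p0=p.copy(); rv=R.from_matrix(M.T@T).as_rotvec(); M0=M.copy()
        for i in range(1,k+1):
            pt=p0+(x-p0)*i/k; Mt=M0@R.from_rotvec(rv*i/k).as_matrix()
            a=np.round(M.T@(pt-p)/.04,2)+0; b=np.round(R.from_matrix(M.T@Mt).as_rotvec()/.08,2)+0
            print(json.dumps(dict(xyz=a.tolist(),turn=b.tolist(),gripper=g)).replace(' ',''))
            p=p+M@a*.04; M=M@R.from_rotvec(b*.08).as_matrix(); n+=1
        print('--',n,p.round(4))
O=np.array([.4665,.338]); YAW=np.radians(-2.6); OX=np.array([np.cos(YAW),np.sin(YAW)]); OY=np.array([-OX[1],OX[0]])
def ov(x,y): return O+OX*x+OY*y
E
python3 - <<'E'
from plan import *
plan([((.19,-.50,.29),-71),((.45,-.10,.30),-32),((.654,.267,.30),8),((.654,.267,.112),8)],-1)
E
```

```text
{"xyz":[-0.19,-0.24,-0.5],"turn":[0.0,0.01,-0.03],"gripper":-1}
{"xyz":[-0.19,-0.25,-0.51],"turn":[0.0,0.01,-0.03],"gripper":-1}
-- 2 [ 0.1902 -0.5     0.2902]
{"xyz":[-0.56,-0.72,-0.02],"turn":[0.0,0.0,-0.65],"gripper":-1}
{"xyz":[-0.53,-0.75,-0.02],"turn":[0.0,0.0,-0.66],"gripper":-1}
{"xyz":[-0.49,-0.78,-0.02],"turn":[0.0,0.0,-0.65],"gripper":-1}
{"xyz":[-0.44,-0.8,-0.02],"turn":[0.0,0.0,-0.66],"gripper":-1}
{"xyz":[-0.4,-0.83,-0.01],"turn":[0.0,0.0,-0.65],"gripper":-1}
{"xyz":[-0.36,-0.84,-0.02],"turn":[0.0,0.0,-0.66],"gripper":-1}
{"xyz":[-0.31,-0.87,-0.02],"turn":[0.0,0.0,-0.65],"gripper":-1}
{"xyz":[-0.27,-0.87,-0.02],"turn":[0.0,0.0,-0.66],"gripper":-1}
{"xyz":[-0.22,-0.89,-0.02],"turn":[0.0,0.0,-0.65],"gripper":-1}
{"xyz":[-0.18,-0.9,-0.02],"turn":[0.0,0.0,-0.65],"gripper":-1}
{"xyz":[-0.13,-0.91,-0.02],"turn":[0.0,0.0,-0.66],"gripper":-1}
{"xyz":[-0.08,-0.92,-0.02],"turn":[0.0,0.0,-0.65],"gripper":-1}
{"xyz":[-0.03,-0.91,-0.02],"turn":[0.0,0.0,-0.66],"gripper":-1}
-- 15 [ 0.4499 -0.1     0.3002]
{"xyz":[-0.04,-0.87,0.0],"turn":[0.0,0.0,-0.73],"gripper":-1}
{"xyz":[0.0,-0.88
[... 292 characters left out ...]
:[0.26,-0.84,0.0],"turn":[0.0,0.0,-0.73],"gripper":-1}
{"xyz":[0.31,-0.82,0.0],"turn":[0.0,0.0,-0.73],"gripper":-1}
{"xyz":[0.35,-0.8,0.0],"turn":[0.0,0.0,-0.72],"gripper":-1}
{"xyz":[0.4,-0.78,0.0],"turn":[0.0,0.0,-0.73],"gripper":-1}
{"xyz":[0.44,-0.75,0.0],"turn":[0.0,0.0,-0.73],"gripper":-1}
{"xyz":[0.48,-0.73,0.0],"turn":[0.0,0.0,-0.73],"gripper":-1}
-- 27 [0.6538 0.267  0.3002]
{"xyz":[0.0,0.0,0.94],"turn":[0.0,0.0,0.0],"gripper":-1}
{"xyz":[0.0,0.0,0.94],"turn":[0.0,0.0,0.0],"gripper":-1}
{"xyz":[0.0,0.0,0.94],"turn":[0.0,0.0,0.0],"gripper":-1}
{"xyz":[0.0,0.0,0.94],"turn":[0.0,0.0,0.0],"gripper":-1}
{"xyz":[0.0,0.0,0.94],"turn":[0.0,0.0,0.0],"gripper":-1}
-- 32 [0.6539 0.267  0.1122]
```

Call:
step_arm([
  {"xyz":[-0.2,-0.25,-0.5],"turn":[0,0,0],"gripper":-1},
  {"xyz":[-0.2,-0.25,-0.5],"turn":[0,0,0],"gripper":-1},
  {"xyz":[-0.55,-0.7,0],"turn":[0,0,-0.65],"gripper":-1},
  {"xyz":[-0.55,-0.75,0],"turn":[0,0,-0.65],"gripper":-1},
  {"xyz":[-0.5,-0.8,0],"turn":[0,0,-0.65],"gripper":-1},
  {"xyz":[-0.45,-0.8,0],"turn":[0,0,-0.65],"gripper":-1},
  {"xyz":[-0.4,-0.85,0],"turn":[0,0,-0.65],"gripper":-1},
  {"xyz":[-0.35,-0.85,0],"turn":[0,0,-0.65],"gripper":-1},
  {"xyz":[-0.3,-0.85,0],"turn":[0,0,-0.65],"gripper":-1},
  {"xyz":[-0.25,-0.85,0],"turn":[0,0,-0.65],"gripper":-1},
  {"xyz":[-0.2,-0.9,0],"turn":[0,0,-0.65],"gripper":-1},
  {"xyz":[-0.2,-0.9,0],"turn":[0,0,-0.65],"gripper":-1},
  {"xyz":[-0.15,-0.9,0],"turn":[0,0,-0.65],"gripper":-1},
  {"xyz":[-0.1,-0.9,0],"turn":[0,0,-0.65],"gripper":-1},
  {"xyz":[0,-0.9,0],"turn":[0,0,-0.65],"gripper":-1},
])

```text
time_s: 1.35
position: [0.4524, -0.1003, 0.2902]
tool_rot: [[0.844, -0.536, -0.0], [-0.536, -0.844, 0.0], [-0.0, 0.0, -1.0]]
ft_force: [0.4, -0.4, 0.8]
grip_width: -0.0003
```

Call:
step_arm([
  {"xyz":[0,-0.85,0],"turn":[0,0,-0.7],"gripper":-1},
  {"xyz":[0,-0.85,0],"turn":[0,0,-0.7],"gripper":-1},
  {"xyz":[0.05,-0.85,0],"turn":[0,0,-0.7],"gripper":-1},
  {"xyz":[0.1,-0.85,0],"turn":[0,0,-0.7],"gripper":-1},
  {"xyz":[0.15,-0.85,0],"turn":[0,0,-0.7],"gripper":-1},
  {"xyz":[0.2,-0.85,0],"turn":[0,0,-0.7],"gripper":-1},
  {"xyz":[0.25,-0.85,0],"turn":[0,0,-0.7],"gripper":-1},
  {"xyz":[0.3,-0.8,0],"turn":[0,0,-0.7],"gripper":-1},
  {"xyz":[0.35,-0.8,0],"turn":[0,0,-0.7],"gripper":-1},
  {"xyz":[0.4,-0.8,0],"turn":[0,0,-0.7],"gripper":-1},
  {"xyz":[0.45,-0.75,0],"turn":[0,0,-0.7],"gripper":-1},
  {"xyz":[0.5,-0.75,0],"turn":[0,0,-0.7],"gripper":-1},
  {"xyz":[0,0,0],"turn":[0,0,0],"gripper":-1},
])

```text
time_s: 2.43
position: [0.6639, 0.2626, 0.2871]
tool_rot: [[0.994, 0.111, -0.003], [0.111, -0.994, 0.001], [-0.003, -0.001, -1.0]]
ft_force: [-0.3, -1.0, -1.1]
grip_width: 0.0003
```

Run:
```python
from plan import *
pin=ov(.07,-.012)
w=[((.66,.264,.20),6.4),((.66,.264,.112),6.4)]
for t in (48,60,72,84,96,106,111.5,113):
    a=np.radians(t); d=np.array([np.cos(a),-np.sin(a)]); n=np.array([np.sin(a),np.cos(a)])
    c=pin+.118*d+.023*n; w.append(((c[0],c[1],.112),6.4)); print(t,c.round(3))
plan(w,-1,.03)
```

```text
48 [0.632 0.251]
60 [0.615 0.232]
72 [0.594 0.218]
84 [0.571 0.208]
96 [0.546 0.203]
106 [0.525 0.203]
111.5 [0.514 0.205]
113 [0.511 0.205]
{"xyz":[-0.03,-0.01,0.73],"turn":[0.0,0.01,0.0],"gripper":-1}
{"xyz":[-0.03,-0.02,0.72],"turn":[-0.01,0.01,0.0],"gripper":-1}
{"xyz":[-0.03,-0.01,0.73],"turn":[0.0,0.01,-0.01],"gripper":-1}
-- 3 [0.66   0.2639 0.1999]
{"xyz":[0.0,0.0,0.73],"turn":[0.0,0.0,0.0],"gripper":-1}
{"xyz":[0.0,0.0,0.73],"turn":[0.0,0.0,0.0],"gripper":-1}
{"xyz":[0.0,0.0,0.74],"turn":[0.0,0.0,0.0],"gripper":-1}
-- 6 [0.6599 0.2639 0.1119]
{"xyz":[-0.37,0.13,0.0],"turn":[0.0,0.0,0.0],"gripper":-1}
{"xyz":[-0.36,0.12,0.0],"turn":[0.0,0.0,0.0],"gripper":-1}
-- 8 [0.632  0.2507 0.1119]
{"xyz":[-0.48,0.41,0.0],"turn":[0.0,0.0,0.0],"gripper":-1}
-- 9 [0.6148 0.2322 0.1119]
{"xyz":[-0.55,0.3,0.0],"turn":[0.0,0.0,0.0],"gripper":-1}
-- 10 [0.5943 0.2178 0.1119]
{"xyz":[-0.6,0.18,0.0],"turn":[0.0,0.0,0.0],"gripper":-1}
-- 11 [0.5712 0.208  0.1119]
{"xyz":[-0.63,0.05,0.0],"turn":[0.0,0.0,0.0],"gripper":-1}
-- 12 [0.5464 0.2032 0.1119]
{"xyz":[-0.52,-0.06,0.0],"turn":[0.0,0.0,0.0],"gripper":-1}
-- 13 [0.5255 0.2033 0.1119]
{"xyz":[-0.28,-0.07,0.0],"turn":[0.0,0.0,0.0],"gripper":-1}
-- 14 [0.514  0.2048 0.1119]
{"xyz":[-0.08,-0.02,0.0],"turn":[0.0,0.0,0.0],"gripper":-1}
-- 15 [0.5108 0.2052 0.1119]
```

Call:
step_arm([
  {"xyz":[0,0,0.75],"turn":[0,0,0],"gripper":-1},
  {"xyz":[0,0,0.75],"turn":[0,0,0],"gripper":-1},
  {"xyz":[0,0,0.75],"turn":[0,0,0],"gripper":-1},
  {"xyz":[0,0,0.75],"turn":[0,0,0],"gripper":-1},
  {"xyz":[0,0,0.7],"turn":[0,0,0],"gripper":-1},
  {"xyz":[0,0,0.7],"turn":[0,0,0],"gripper":-1},
  {"xyz":[-0.4,0.1,0],"turn":[0,0,0],"gripper":-1},
  {"xyz":[-0.4,0.1,0],"turn":[0,0,0],"gripper":-1},
  {"xyz":[-0.25,0.2,0],"turn":[0,0,0],"gripper":-1},
  {"xyz":[-0.25,0.2,0],"turn":[0,0,0],"gripper":-1},
  {"xyz":[-0.25,0.15,0],"turn":[0,0,0],"gripper":-1},
  {"xyz":[-0.3,0.15,0],"turn":[0,0,0],"gripper":-1},
  {"xyz":[-0.3,0.1,0],"turn":[0,0,0],"gripper":-1},
  {"xyz":[-0.3,0.1,0],"turn":[0,0,0],"gripper":-1},
  {"xyz":[-0.3,0,0],"turn":[0,0,0],"gripper":-1},
  {"xyz":[-0.3,0,0],"turn":[0,0,0],"gripper":-1},
  {"xyz":[-0.25,0,0],"turn":[0,0,0],"gripper":-1},
  {"xyz":[-0.2,0,0],"turn":[0,0,0],"gripper":-1},
])

```text
time_s: 3.93
position: [0.5271, 0.2006, 0.1145]
tool_rot: [[0.994, 0.105, 0.001], [0.105, -0.994, 0.001], [0.001, -0.001, -1.0]]
ft_force: [0.8, 0.6, 0.2]
grip_width: -0.0
```

Call:
step_arm([
  {"xyz":[-0.1,-0.05,0],"turn":[0,0,0],"gripper":-1},
  {"xyz":[-0.1,-0.05,0],"turn":[0,0,0],"gripper":-1},
  {"xyz":[-0.1,-0.05,0],"turn":[0,0,0],"gripper":-1},
  {"xyz":[-0.05,0,0],"turn":[0,0,0],"gripper":-1},
  {"xyz":[0,0,0],"turn":[0,0,0],"gripper":-1},
])

```text
time_s: 4.35
position: [0.5157, 0.2034, 0.1156]
tool_rot: [[0.995, 0.103, 0.007], [0.103, -0.995, 0.0], [0.007, 0.001, -1.0]]
ft_force: [7.9, -1.5, 4.0]
grip_width: -0.0002
```

Run:
```python
from h import *
im,d=grab('side','side1'); P=cloud('side',d); x,y,z=[P[...,i] for i in range(3)]
m=(d>0)&(z>.12)&(z<.142)&(y>.17)&(y<.31)&(x>.45)&(x<.6)
q=P[m]; print(len(q), cv2.fitLine(q[:,:2].astype('float32'),cv2.DIST_HUBER,0,.01,.01).ravel())
cv2.imwrite('pics/s1.png',cv2.resize(im[180:360,160:400,::-1],None,fx=2.5,fy=2.5))
print(env.observe()['position'],env.observe()['ft_force'])
```

```text
175 [0.40131843 0.9159386  0.51554143 0.27605143]
[0.51575593 0.20344412 0.1155277 ] [ 6.99390825 -1.08821448  4.87738659]
```

View pics/s1.png

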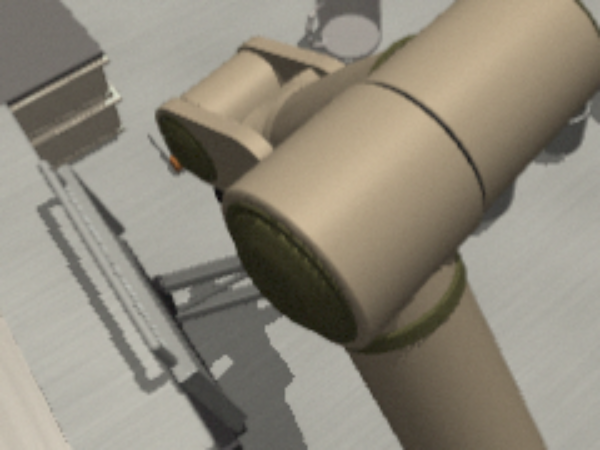

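Call:
step_arm([
  {"xyz":[-0.05,0,0],"turn":[0,0,0],"gripper":-1},
  {"xyz":[-0.05,0,0],"turn":[0,0,0],"gripper":-1},
  {"xyz":[0,0,0],"turn":[0,0,0],"gripper":-1},
])

```text
time_s: 4.65
position: [0.5139, 0.2032, 0.1163]
tool_rot: [[0.995, 0.102, 0.012], [0.102, -0.995, 0.001], [0.012, 0.0, -1.0]]
ft_force: [14.2, -1.4, 3.9]
grip_width: -0.0001
```

Call:
step_arm([
  {"xyz":[0.5,0,0],"turn":[0,0,0],"gripper":-1},
  {"xyz":[0.5,0.5,0],"turn":[0,0,0],"gripper":-1},
  {"xyz":[0,0,-0.95],"turn":[0,0,0],"gripper":-1},
  {"xyz":[0,0,-0.95],"turn":[0,0,0],"gripper":-1},
  {"xyz":[0,0,-0.95],"turn":[0,0,0],"gripper":-1},
  {"xyz":[0,0,-0.95],"turn":[0,0,0],"gripper":-1},
  {"xyz":[0,0,-0.95],"turn":[0,0,-0.9],"gripper":-1},
  {"xyz":[0,0,-0.95],"turn":[0,0,-0.9],"gripper":1},
  {"xyz":[0,0,-0.95],"turn":[0,0,-0.9],"gripper":1},
  {"xyz":[0,0,-0.95],"turn":[0,0,-0.9],"gripper":1},
  {"xyz":[0,0,0],"turn":[0,0,-0.9],"gripper":1},
])

```text
time_s: 5.57
position: [0.5517, 0.1875, 0.4259]
tool_rot: [[0.893, 0.45, 0.012], [0.45, -0.893, 0.001], [0.012, 0.004, -1.0]]
ft_force: [-0.4, -0.9, 0.2]
grip_width: 0.0481
```

Run:
```python
from plan import *
plan([((.468,.378,.43),87.4),((.468,.378,.345),87.4)],1)
im,d=grab('side','side2'); P=cloud('side',d); x,y,z=[P[...,i] for i in range(3)]
m=(d>0)&(z>.12)&(z<.142)&(y>.17)&(y<.31)&(x>.44)&(x<.6)
q=P[m]; vx,vy,x0,y0=cv2.fitLine(q[:,:2].astype('float32'),cv2.DIST_HUBER,0,.01,.01).ravel(); print(len(q),np.degrees(np.arctan2(vy,vx)),x0,y0,q[q[:,1].argmin()])
```

```text
{"xyz":[0.02,-0.37,-0.01],"turn":[0.01,-0.01,-0.95],"gripper":1}
{"xyz":[0.05,-0.37,-0.01],"turn":[0.01,0.0,-0.94],"gripper":1}
{"xyz":[0.07,-0.36,-0.01],"turn":[0.01,-0.01,-0.95],"gripper":1}
{"xyz":[0.11,-0.36,0.0],"turn":[0.01,-0.01,-0.94],"gripper":1}
{"xyz":[0.13,-0.35,-0.01],"turn":[0.01,-0.01,-0.95],"gripper":1}
{"xyz":[0.15,-0.34,-0.01],"turn":[0.0,-0.01,-0.94],"gripper":1}
{"xyz":[0.18,-0.32,-0.01],"turn":[0.01,0.0,-0.95],"gripper":1}
{"xyz":[0.21,-0.31,0.0],"turn":[0.01,-0.01,-0.94],"gripper":1}
{"xyz":[0.22,-0.3,-0.01],"turn":[0.01,-0.01,-0.95],"gripper":1}
{"xyz":[0.25,-0.27,-0.01],"turn":[0.01,0.0,-0.94],"gripper":1}
{"xyz":[0.27,-0.26,-0.01],"turn":[0.01,-0.01,-0.95],"gripper":1}
{"xyz":[0.29,-0.23,0.0],"turn":[0.01,-0.01,-0.94],"gripper":1}
{"xyz":[0.3,-0.22,-0.01],"turn":[0.01,-0.01,-0.95],"gripper":1}
{"xyz":[0.32,-0.19,-0.01],"turn":[0.01,0.0,-0.94],"gripper":1}
-- 14 [0.4678 0.3779 0.4301]
{"xyz":[0.0,0.0,0.71],"turn":[0.0,0.0,0.0],"gripper":1}
{"xyz":[0.0,0.0,0.71],"turn":[0.0,0.0,0.0],"gripper":1}
{"xyz":[0.0,0.0,0.71],"turn":[0.0,0.0,0.0],"gripper":1}
-- 17 [0.4678 0.378  0.3449]
327 68.96917 0.513092 0.26654515 [0.49229829 0.18409879 0.138236  ]
```

Call:
step_arm([
  {"xyz":[0,-0.35,0],"turn":[0.05,-0.1,-0.95],"gripper":1},
  {"xyz":[0.05,-0.35,0],"turn":[0.05,0,-0.95],"gripper":1},
  {"xyz":[0.05,-0.35,0],"turn":[0,0,-0.95],"gripper":1},
  {"xyz":[0.1,-0.35,0],"turn":[0,0,-0.95],"gripper":1},
  {"xyz":[0.15,-0.35,0],"turn":[0,0,-0.95],"gripper":1},
  {"xyz":[0.15,-0.35,0],"turn":[0,0,-0.95],"gripper":1},
  {"xyz":[0.2,-0.35,0],"turn":[0,0,-0.95],"gripper":1},
  {"xyz":[0.2,-0.3,0],"turn":[0,0,-0.95],"gripper":1},
  {"xyz":[0.2,-0.3,0],"turn":[0,0,-0.95],"gripper":1},
  {"xyz":[0.25,-0.25,0],"turn":[0,0,-0.95],"gripper":1},
  {"xyz":[0.25,-0.25,0],"turn":[0,0,-0.95],"gripper":1},
  {"xyz":[0.3,-0.25,0],"turn":[0,0,-0.95],"gripper":1},
  {"xyz":[0.3,-0.2,0],"turn":[0,0,-0.9],"gripper":1},
  {"xyz":[0.3,-0.2,0],"turn":[0,0,-0.9],"gripper":1},
  {"xyz":[0,0,0],"turn":[0,0,0],"gripper":1},
])

```text
time_s: 6.87
position: [0.4662, 0.3761, 0.4183]
tool_rot: [[0.047, 0.999, -0.014], [0.999, -0.047, 0.002], [0.001, -0.014, -1.0]]
ft_force: [-0.5, -0.2, 0.3]
grip_width: 0.0858
```

Run:
```python
from plan import *
s=env.observe(); print(s['position'],s['tool_rot'].round(4),s['q'].round(1))
plan([((.468,.378,.43),87.4),((.468,.378,.345),87.4)],1)
```

```text
[0.46624291 0.37607255 0.41830633] [[ 0.0475  0.9988 -0.0137]
 [ 0.9989 -0.0475  0.0021]
 [ 0.0015 -0.0138 -0.9999]] [ 27.4  24.9  42.5   0.5 113.2 -59.7]
{"xyz":[0.05,0.04,-0.29],"turn":[-0.17,-0.02,-0.03],"gripper":1}
-- 1 [0.4681 0.378  0.4299]
{"xyz":[0.0,0.0,0.71],"turn":[0.0,0.0,0.0],"gripper":1}
{"xyz":[0.0,0.0,0.7],"turn":[0.0,0.0,0.0],"gripper":1}
{"xyz":[0.0,0.0,0.71],"turn":[0.0,0.0,0.0],"gripper":1}
-- 4 [0.4681 0.378  0.3451]
```

Call:
step_arm([
  {"xyz":[0.05,0.05,0],"turn":[-0.15,0,0],"gripper":1},
  {"xyz":[0,0,0.6],"turn":[0,0,0],"gripper":1},
  {"xyz":[0,0,0.6],"turn":[0,0,0],"gripper":1},
  {"xyz":[0,0,0.6],"turn":[0,0,0],"gripper":1},
  {"xyz":[0,0,0],"turn":[0,0,0],"gripper":1},
])

```text
time_s: 7.28
position: [0.4689, 0.3753, 0.3425]
tool_rot: [[0.054, 0.998, -0.007], [0.999, -0.054, -0.002], [-0.003, -0.007, -1.0]]
ft_force: [0.0, 0.1, -0.0]
grip_width: 0.0851
```

Call:
step_arm([
  {"xyz":[0,0,0],"turn":[0,0,0],"gripper":-0.2},
  {"xyz":[0,0,0],"turn":[0,0,0],"gripper":-0.4},
  {"xyz":[0,0,0],"turn":[0,0,0],"gripper":-0.5},
  {"xyz":[0,0,0],"turn":[0,0,0],"gripper":-0.6},
  {"xyz":[0,0,0],"turn":[0,0,0],"gripper":-0.7},
  {"xyz":[0,0,0],"turn":[0,0,0],"gripper":-1},
  {"xyz":[0,0,0],"turn":[0,0,0],"gripper":-1},
  {"xyz":[0,0,0],"turn":[0,0,0],"gripper":-1},
], squeeze=25)

```text
time_s: 7.95
position: [0.4694, 0.3768, 0.3481]
tool_rot: [[0.051, 0.999, 0.002], [0.999, -0.051, 0.003], [0.003, 0.002, -1.0]]
ft_force: [-0.4, 0.5, 2.5]
grip_width: 0.0087
```

Run:
```python
import numpy as np
a=np.linspace(-.19,1.57,41); y=-.21*np.sin(a)/.04; z=-.21*np.cos(a)/.04
c=np.zeros(2)
for i in range(1,41):
    t=np.array([y[i]-y[0],z[i]-z[0]]); d=np.round(t-c,2); c+=d
    print(i,d.tolist(), (.21*-np.sin(a[i])+.0397).round(3),(.14+.21*np.cos(a[i])).round(3))
```

```text
1 [-0.23, -0.04] 0.07 0.348
2 [-0.23, -0.03] 0.061 0.349
3 [-0.23, -0.02] 0.052 0.35
4 [-0.23, -0.0] 0.043 0.35
5 [-0.23, -0.0] 0.033 0.35
6 [-0.23, 0.01] 0.024 0.349
7 [-0.23, 0.02] 0.015 0.349
8 [-0.23, 0.03] 0.006 0.347
9 [-0.23, 0.05] -0.003 0.346
10 [-0.22, 0.05] -0.012 0.343
11 [-0.22, 0.06] -0.021 0.341
12 [-0.22, 0.07] -0.03 0.338
13 [-0.22, 0.08] -0.039 0.335
14 [-0.21, 0.09] -0.047 0.331
15 [-0.21, 0.1] -0.055 0.327
16 [-0.2, 0.11] -0.064 0.323
17 [-0.2, 0.12] -0.071 0.318
18 [-0.19, 0.13] -0.079 0.313
19 [-0.19, 0.13] -0.087 0.308
20 [-0.18, 0.15] -0.094 0.302
21 [-0.18, 0.15] -0.101 0.296
22 [-0.17, 0.16] -0.108 0.29
23 [-0.16, 0.16] -0.114 0.283
24 [-0.15, 0.17] -0.12 0.276
25 [-0.15, 0.18] -0.126 0.269
26 [-0.13, 0.19] -0.132 0.261
27 [-0.13, 0.19] -0.137 0.254
28 [-0.12, 0.2] -0.142 0.246
29 [-0.12, 0.2] -0.146 0.238
30 [-0.1, 0.21] -0.15 0.23
31 [-0.09, 0.21] -0.154 0.221
32 [-0.09, 0.21] -0.157 0.213
33 [-0.07, 0.22] -0.16 0.204
34 [-0.07, 0.22] -0.163 0.195
35 [-0.05, 0.23] -0.165 0.186
36 [-0.05, 0.22] -0.167 0.177
37 [-0.04, 0.23] -0.168 0.168
38 [-0.02, 0.23] -0.169 0.159
39 [-0.02, 0.23] -0.17 0.149
40 [-0.0, 0.23] -0.17 0.14
```

Call:
step_arm([
  {"xyz":[-0.23,0,-0.04],"turn":[0,0,0],"gripper":-1},
  {"xyz":[-0.23,0,-0.03],"turn":[0,0,0],"gripper":-1},
  {"xyz":[-0.23,0,-0.02],"turn":[0,0,0],"gripper":-1},
  {"xyz":[-0.23,0,0],"turn":[0,0,0],"gripper":-1},
  {"xyz":[-0.23,0,0],"turn":[0,0,0],"gripper":-1},
  {"xyz":[-0.23,0,0.01],"turn":[0,0,0],"gripper":-1},
  {"xyz":[-0.23,0,0.02],"turn":[0,0,0],"gripper":-1},
  {"xyz":[-0.23,0,0.03],"turn":[0,0,0],"gripper":-1},
  {"xyz":[-0.23,0,0.05],"turn":[0,0,0],"gripper":-1},
  {"xyz":[-0.22,0,0.05],"turn":[0,0,0],"gripper":-1},
  {"xyz":[-0.22,0,0.06],"turn":[0,0,0],"gripper":-1},
  {"xyz":[-0.22,0,0.07],"turn":[0,0,0],"gripper":-1},
])

```text
time_s: 8.95
position: [0.4639, 0.2666, 0.339]
tool_rot: [[0.051, 0.999, 0.001], [0.999, -0.051, 0.002], [0.002, 0.001, -1.0]]
ft_force: [5.6, 0.3, -2.1]
grip_width: 0.0089
```

Call:
step_arm([
  {"xyz":[-0.22,0,0.08],"turn":[0,0,0],"gripper":-1},
  {"xyz":[-0.21,0,0.09],"turn":[0,0,0],"gripper":-1},
  {"xyz":[-0.21,0,0.1],"turn":[0,0,0],"gripper":-1},
  {"xyz":[-0.2,0,0.11],"turn":[0,0,0],"gripper":-1},
  {"xyz":[-0.2,0,0.12],"turn":[0,0,0],"gripper":-1},
  {"xyz":[-0.19,0,0.13],"turn":[0,0,0],"gripper":-1},
  {"xyz":[-0.19,0,0.13],"turn":[0,0,0],"gripper":-1},
  {"xyz":[-0.18,0,0.15],"turn":[0,0,0],"gripper":-1},
  {"xyz":[-0.18,0,0.15],"turn":[0,0,0],"gripper":-1},
  {"xyz":[-0.17,0,0.16],"turn":[0,0,0],"gripper":-1},
  {"xyz":[-0.16,0,0.16],"turn":[0,0,0],"gripper":-1},
  {"xyz":[-0.15,0,0.17],"turn":[0,0,0],"gripper":-1},
  {"xyz":[-0.15,0,0.18],"turn":[0,0,0],"gripper":-1},
  {"xyz":[-0.13,0,0.19],"turn":[0,0,0],"gripper":-1},
])

```text
time_s: 10.12
position: [0.4586, 0.1656, 0.2617]
tool_rot: [[0.051, 0.999, 0.001], [0.999, -0.051, 0.002], [0.002, 0.001, -1.0]]
ft_force: [3.8, -1.6, 0.1]
grip_width: 0.009
```

Call:
step_arm([
  {"xyz":[-0.13,0,0.19],"turn":[0,0,0],"gripper":-1},
  {"xyz":[-0.12,0,0.2],"turn":[0,0,0],"gripper":-1},
  {"xyz":[-0.12,0,0.2],"turn":[0,0,0],"gripper":-1},
  {"xyz":[-0.1,0,0.21],"turn":[0,0,0],"gripper":-1},
  {"xyz":[-0.09,0,0.21],"turn":[0,0,0],"gripper":-1},
  {"xyz":[-0.09,0,0.21],"turn":[0,0,0],"gripper":-1},
  {"xyz":[-0.07,0,0.22],"turn":[0,0,0],"gripper":-1},
  {"xyz":[-0.07,0,0.22],"turn":[0,0,0],"gripper":-1},
  {"xyz":[-0.05,0,0.23],"turn":[0,0,0],"gripper":-1},
  {"xyz":[-0.05,0,0.22],"turn":[0,0,0],"gripper":-1},
  {"xyz":[-0.04,0,0.23],"turn":[0,0,0],"gripper":-1},
  {"xyz":[0,0,0],"turn":[0,0,0],"gripper":-1},
])

```text
time_s: 11.12
position: [0.4568, 0.1298, 0.1669]
tool_rot: [[0.051, 0.999, -0.0], [0.999, -0.051, 0.004], [0.004, -0.0, -1.0]]
ft_force: [4.3, 5.2, -2.5]
grip_width: 0.0091
```

Call:
step_arm([
  {"xyz":[-0.01,0,0.15],"turn":[0,0,0],"gripper":-1},
  {"xyz":[-0.01,0,0.15],"turn":[0,0,0],"gripper":-1},
  {"xyz":[0,0,0.1],"turn":[0,0,0],"gripper":-1},
  {"xyz":[0,0,0.1],"turn":[0,0,0],"gripper":-1},
  {"xyz":[0,0,0.1],"turn":[0,0,0],"gripper":-1},
  {"xyz":[0,0,0],"turn":[0,0,0],"gripper":-1},
])

```text
time_s: 11.62
position: [0.4568, 0.1286, 0.1447]
tool_rot: [[0.051, 0.999, 0.001], [0.999, -0.051, 0.002], [0.002, 0.001, -1.0]]
ft_force: [2.3, 1.8, -0.6]
grip_width: 0.0091
```

Call:
step_arm([
  {"xyz":[0,0,0.05],"turn":[0,0,0],"gripper":-1},
  {"xyz":[0,0,0.05],"turn":[0,0,0],"gripper":-1},
  {"xyz":[0,0,0.05],"turn":[0,0,0],"gripper":-1},
  {"xyz":[0,0,0],"turn":[0,0,0],"gripper":-1},
])

```text
time_s: 11.95
position: [0.458, 0.1285, 0.1414]
tool_rot: [[0.05, 0.999, 0.006], [0.999, -0.05, 0.002], [0.002, 0.006, -1.0]]
ft_force: [-4.7, 0.1, 27.6]
grip_width: 0.0092
```

Call:
step_arm([
  {"xyz":[0,0,-0.04],"turn":[0,0,0],"gripper":-1},
  {"xyz":[0,0,0],"turn":[0,0,0],"gripper":-0.7},
  {"xyz":[0,0,0],"turn":[0,0,0],"gripper":-0.5},
  {"xyz":[0,0,0],"turn":[0,0,0],"gripper":-0.4},
  {"xyz":[0,0,0],"turn":[0,0,0],"gripper":-0.4},
])

```text
time_s: 12.37
position: [0.4565, 0.1285, 0.1398]
tool_rot: [[0.051, 0.999, -0.001], [0.999, -0.051, 0.002], [0.002, -0.001, -1.0]]
ft_force: [0.2, -0.2, -0.2]
grip_width: 0.0254
```

Call:
step_arm([
  {"xyz":[0,0,-0.3],"turn":[0,0,0],"gripper":-0.4},
  {"xyz":[0,0,-0.5],"turn":[0,0,0],"gripper":-0.4},
  {"xyz":[0,0,-0.9],"turn":[0,0,0],"gripper":-0.4},
  {"xyz":[0,0,-0.9],"turn":[0,0,0],"gripper":-0.4},
  {"xyz":[-0.5,0,-0.7],"turn":[0,0,0],"gripper":1},
  {"xyz":[-0.9,0,-0.4],"turn":[0,0,0],"gripper":1},
  {"xyz":[-0.9,0,0],"turn":[0,0,0],"gripper":1},
  {"xyz":[-0.9,0,0],"turn":[0,0,0],"gripper":1},
  {"xyz":[-0.9,0,0],"turn":[0,0,0],"gripper":1},
  {"xyz":[-0.9,0,0],"turn":[0,0,0],"gripper":1},
  {"xyz":[0,0,0],"turn":[0,0,0],"gripper":1},
])

```text
time_s: 13.28
position: [0.4463, -0.0764, 0.2871]
tool_rot: [[0.056, 0.998, -0.001], [0.998, -0.056, 0.001], [0.001, -0.001, -1.0]]
ft_force: [0.5, 1.0, -0.5]
grip_width: 0.0855
```

Run:
```python
from plan import *
for n in('side','top'):
    im,d=grab(n,n+'3'); P=cloud(n,d); x,y,z=[P[...,i] for i in range(3)]
    m=(d>0)&(z>.12)&(z<.16)&(y>.10)&(y<.335)&(x>.3)&(x<.64); q=P[m]
    A=np.c_[q[:,:2]-[.462,.25],np.ones(len(q))]; k=np.linalg.lstsq(A,q[:,2],rcond=None)[0]
    print(n,len(q),q.min(0).round(3),q.max(0).round(3),'slopes,z',k.round(4))
    for nm,c,zl in(('knob',(.457,-.086),.105),('dred',(.579,-.234),.085)):
        m=(d>0)&(np.hypot(x-c[0],y-c[1])<.06)&(z>zl)&(z<.14)
        if m.sum()>4: print(nm,m.sum(),P[m].mean(0).round(4),cv2.minEnclosingCircle(P[m][:,:2].astype('float32')))
s=env.observe(); print(s['position'],s['ft_force'])
c=P  # plan over the pot
plan([((.457,-.086,.20),87.4),((.457,-.086,.115),87.4)],1)
```

```text
side 5981 [0.329 0.12  0.125] [0.6   0.335 0.15 ] slopes,z [0.0063 0.0013 0.144 ]
top 4536 [0.331 0.121 0.124] [0.598 0.335 0.157] slopes,z [0.0012 0.0061 0.145 ]
dred 240 [ 0.579  -0.2344  0.0993] ((0.5805577635765076, -0.23507454991340637), 0.030089452862739563)
[ 0.446314   -0.07243821  0.28725912] [ 0.43700436 -0.11717266  0.29110995]
{"xyz":[-0.11,0.1,0.73],"turn":[0.0,-0.01,-0.03],"gripper":1}
{"xyz":[-0.11,0.09,0.72],"turn":[0.0,-0.01,-0.04],"gripper":1}
{"xyz":[-0.11,0.1,0.73],"turn":[-0.01,-0.02,-0.03],"gripper":1}
-- 3 [ 0.4572 -0.086   0.2   ]
{"xyz":[0.0,0.0,0.71],"turn":[0.0,0.0,0.0],"gripper":1}
{"xyz":[0.0,0.0,0.71],"turn":[0.0,0.0,0.0],"gripper":1}
{"xyz":[0.0,-0.01,0.71],"turn":[0.0,0.0,0.0],"gripper":1}
-- 6 [ 0.4568 -0.086   0.1148]
```

View pics/side3.png

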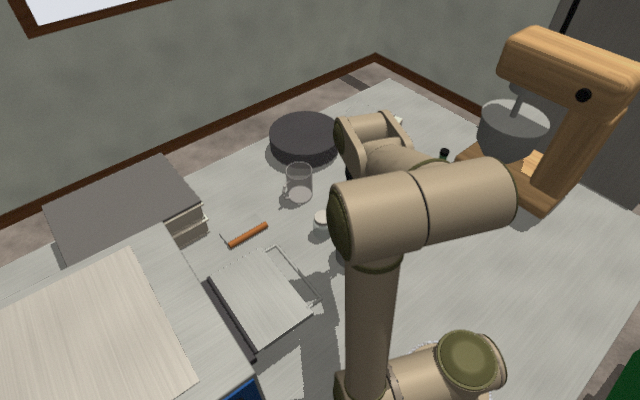

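The side picture shows the shelf level at about (265,295), rail outward at (290,270). Its fitted height is 0.144 m with slopes below 0.007, as required. Next the pot.

Call:
step_arm([
  {"xyz":[-0.15,0.1,0.7],"turn":[0,0,0],"gripper":1},
  {"xyz":[-0.1,0.1,0.7],"turn":[0,0,0],"gripper":1},
  {"xyz":[-0.1,0.1,0.7],"turn":[0,0,0],"gripper":1},
  {"xyz":[0,0,0],"turn":[0,0,0],"gripper":1},
  {"xyz":[0,0,0],"turn":[0,0,0],"gripper":1},
])

```text
time_s: 13.8
position: [0.4577, -0.0848, 0.2035]
tool_rot: [[0.05, 0.999, -0.002], [0.999, -0.05, 0.004], [0.004, -0.002, -1.0]]
ft_force: [-0.4, -0.3, -0.2]
grip_width: 0.0857
```

Call:
step_arm([
  {"xyz":[0,0,0.6],"turn":[0,0,0],"gripper":1},
  {"xyz":[0,0,0.6],"turn":[0,0,0],"gripper":1},
  {"xyz":[0,0,0.5],"turn":[0,0,0],"gripper":1},
  {"xyz":[0,0,0.5],"turn":[0,0,0],"gripper":1},
  {"xyz":[0,0,0],"turn":[0,0,0],"gripper":1},
  {"xyz":[0,0,0],"turn":[0,0,0],"gripper":0.3},
  {"xyz":[0,0,0],"turn":[0,0,0],"gripper":0},
  {"xyz":[0,0,0],"turn":[0,0,0],"gripper":-0.2},
  {"xyz":[0,0,0],"turn":[0,0,0],"gripper":-0.3},
  {"xyz":[0,0,0],"turn":[0,0,0],"gripper":-0.4},
  {"xyz":[0,0,0],"turn":[0,0,0],"gripper":-1},
  {"xyz":[0,0,0],"turn":[0,0,0],"gripper":-1},
  {"xyz":[0,0,0],"turn":[0,0,0],"gripper":-1},
], squeeze=60)

```text
time_s: 14.88
position: [0.4586, -0.086, 0.1166]
tool_rot: [[0.051, 0.999, 0.003], [0.999, -0.051, 0.001], [0.002, 0.003, -1.0]]
ft_force: [-0.8, -1.6, 7.4]
grip_width: 0.0262
```

Run:
```python
from plan import *
p=ov(-.062,-.087); q=ov(.068,-.087); print(p,q)
plan([((.4586,-.086,.31),87.1),((*p,.31),87.1),((*p,.268),87.1)],-1,.03)
```

```text
[0.40061724 0.25390207] [0.53048342 0.24800488]
{"xyz":[0.0,0.0,-0.69],"turn":[0.0,0.0,0.0],"gripper":-1}
{"xyz":[0.0,0.0,-0.69],"turn":[0.01,-0.01,0.0],"gripper":-1}
{"xyz":[0.0,0.01,-0.69],"turn":[0.0,0.0,0.0],"gripper":-1}
{"xyz":[0.0,0.0,-0.69],"turn":[0.01,0.0,0.0],"gripper":-1}
{"xyz":[0.0,0.0,-0.69],"turn":[0.0,0.0,0.0],"gripper":-1}
{"xyz":[0.0,0.0,-0.69],"turn":[0.01,-0.01,0.0],"gripper":-1}
{"xyz":[0.0,0.0,-0.69],"turn":[0.0,0.0,0.0],"gripper":-1}
-- 7 [ 0.4586 -0.0862  0.3098]
{"xyz":[0.7,-0.16,0.0],"turn":[0.0,0.0,0.0],"gripper":-1}
{"xyz":[0.7,-0.15,0.0],"turn":[0.0,0.0,0.0],"gripper":-1}
{"xyz":[0.7,-0.16,0.0],"turn":[0.0,0.0,0.0],"gripper":-1}
{"xyz":[0.71,-0.16,0.0],"turn":[0.0,0.0,0.0],"gripper":-1}
{"xyz":[0.7,-0.15,0.0],"turn":[0.0,0.0,0.0],"gripper":-1}
{"xyz":[0.7,-0.16,0.0],"turn":[0.0,0.0,0.0],"gripper":-1}
{"xyz":[0.7,-0.16,0.0],"turn":[0.0,0.0,0.0],"gripper":-1}
{"xyz":[0.7,-0.15,0.0],"turn":[0.0,0.0,0.0],"gripper":-1}
{"xyz":[0.7,-0.16,0.0],"turn":[0.0,0.0,0.0],"gripper":-1}
{"xyz":[0.7,-0.16,0.0],"turn":[0.0,0.0,0.0],"gripper":-1}
{"xyz":[0.71,-0.15,-0.01],"turn":[0.0,0.0,0.0],"gripper":-1}
{"xyz":[0.7,-0.16,0.0],"turn":[0.0,0.0,0.0],"gripper":-1}
-- 19 [0.4007 0.254  0.3102]
{"xyz":[0.0,0.0,0.53],"turn":[0.0,0.0,0.0],"gripper":-1}
{"xyz":[0.0,0.0,0.52],"turn":[0.0,0.0,0.0],"gripper":-1}
-- 21 [0.4007 0.254  0.2682]
```

Call:
step_arm([
  {"xyz":[0,0,-0.2],"turn":[0,0,0],"gripper":-1},
  {"xyz":[0,0,-0.4],"turn":[0,0,0],"gripper":-1},
  {"xyz":[0,0,-0.6],"turn":[0,0,0],"gripper":-1},
  {"xyz":[0,0,-0.7],"turn":[0,0,0],"gripper":-1},
  {"xyz":[0,0,-0.7],"turn":[0,0,0],"gripper":-1},
  {"xyz":[0,0,-0.7],"turn":[0,0,0],"gripper":-1},
  {"xyz":[0,0,-0.7],"turn":[0,0,0],"gripper":-1},
  {"xyz":[0.1,0,-0.5],"turn":[0,0,0],"gripper":-1},
  {"xyz":[0.3,-0.1,-0.3],"turn":[0,0,0],"gripper":-1},
  {"xyz":[0.5,-0.1,0],"turn":[0,0,0],"gripper":-1},
])

```text
time_s: 15.72
position: [0.4519, -0.0503, 0.3102]
tool_rot: [[0.053, 0.999, 0.004], [0.999, -0.053, 0.001], [0.001, 0.004, -1.0]]
ft_force: [1.7, -0.1, -4.5]
grip_width: 0.0266
```

Call:
step_arm([
  {"xyz":[0.7,-0.15,0],"turn":[0,0,0],"gripper":-1},
  {"xyz":[0.7,-0.15,0],"turn":[0,0,0],"gripper":-1},
  {"xyz":[0.7,-0.15,0],"turn":[0,0,0],"gripper":-1},
  {"xyz":[0.7,-0.15,0],"turn":[0,0,0],"gripper":-1},
  {"xyz":[0.7,-0.15,0],"turn":[0,0,0],"gripper":-1},
  {"xyz":[0.7,-0.15,0],"turn":[0,0,0],"gripper":-1},
  {"xyz":[0.7,-0.15,0],"turn":[0,0,0],"gripper":-1},
  {"xyz":[0.7,-0.15,0],"turn":[0,0,0],"gripper":-1},
  {"xyz":[0.7,-0.15,0],"turn":[0,0,0],"gripper":-1},
  {"xyz":[0.6,-0.15,0],"turn":[0,0,0],"gripper":-1},
  {"xyz":[0.4,-0.1,0],"turn":[0,0,0],"gripper":-1},
  {"xyz":[0.2,-0.05,0],"turn":[0,0,0],"gripper":-1},
  {"xyz":[0,0,0],"turn":[0,0,0],"gripper":-1},
  {"xyz":[0,0,0],"turn":[0,0,0],"gripper":-1},
])

```text
time_s: 16.88
position: [0.4009, 0.2528, 0.3083]
tool_rot: [[0.05, 0.999, 0.0], [0.999, -0.05, 0.002], [0.002, -0.0, -1.0]]
ft_force: [0.6, -0.6, -4.2]
grip_width: 0.0263
```

Call:
step_arm([
  {"xyz":[0,0,0.3],"turn":[0,0,0],"gripper":-1},
  {"xyz":[0,0,0.3],"turn":[0,0,0],"gripper":-1},
  {"xyz":[0,0,0.2],"turn":[0,0,0],"gripper":-1},
  {"xyz":[0,0,0.1],"turn":[0,0,0],"gripper":-1},
  {"xyz":[0,0,0.1],"turn":[0,0,0],"gripper":-1},
  {"xyz":[0,0,0.05],"turn":[0,0,0],"gripper":-1},
  {"xyz":[0,0,0.05],"turn":[0,0,0],"gripper":-1},
  {"xyz":[0,0,0],"turn":[0,0,0],"gripper":-1},
  {"xyz":[0,0,0],"turn":[0,0,0],"gripper":-1},
])

```text
time_s: 17.63
position: [0.4012, 0.2534, 0.2647]
tool_rot: [[0.051, 0.999, 0.001], [0.999, -0.051, 0.003], [0.003, 0.001, -1.0]]
ft_force: [-0.2, 1.3, -4.1]
grip_width: 0.0264
```

Call:
step_arm([
  {"xyz":[0,0,0.03],"turn":[0,0,0],"gripper":-1},
  {"xyz":[0,0,0.03],"turn":[0,0,0],"gripper":-1},
  {"xyz":[0,0,0.03],"turn":[0,0,0],"gripper":-1},
  {"xyz":[0,0,0],"turn":[0,0,0],"gripper":-1},
  {"xyz":[0,0,0],"turn":[0,0,0],"gripper":-1},
])

```text
time_s: 18.05
position: [0.401, 0.2534, 0.2609]
tool_rot: [[0.051, 0.999, 0.001], [0.999, -0.051, 0.002], [0.002, 0.001, -1.0]]
ft_force: [0.3, -0.1, -3.9]
grip_width: 0.0264
```

Call:
step_arm([
  {"xyz":[0,0,0.03],"turn":[0,0,0],"gripper":-1},
  {"xyz":[0,0,0.03],"turn":[0,0,0],"gripper":-1},
  {"xyz":[0,0,0],"turn":[0,0,0],"gripper":-1},
  {"xyz":[0,0,0],"turn":[0,0,0],"gripper":-1},
])

```text
time_s: 18.38
position: [0.4014, 0.2532, 0.2605]
tool_rot: [[0.051, 0.999, 0.004], [0.999, -0.051, 0.003], [0.003, 0.004, -1.0]]
ft_force: [-3.3, -4.6, 12.6]
grip_width: 0.0264
```

Call:
step_arm([
  {"xyz":[0,0,-0.02],"turn":[0,0,0],"gripper":-0.3},
  {"xyz":[0,0,0],"turn":[0,0,0],"gripper":-0.2},
  {"xyz":[0,0,0],"turn":[0,0,0],"gripper":0},
  {"xyz":[0,0,0],"turn":[0,0,0],"gripper":0.2},
  {"xyz":[0,0,0],"turn":[0,0,0],"gripper":0.3},
  {"xyz":[0,0,-0.4],"turn":[0,0,0],"gripper":0.3},
  {"xyz":[0,0,-0.8],"turn":[0,0,0],"gripper":0.3},
  {"xyz":[0,0,-0.8],"turn":[0,0,0],"gripper":1},
])

```text
time_s: 19.05
position: [0.4006, 0.2531, 0.3397]
tool_rot: [[0.051, 0.999, -0.002], [0.999, -0.051, 0.002], [0.002, -0.002, -1.0]]
ft_force: [0.3, -0.3, 0.0]
grip_width: 0.0662
```

Run:
```python
from plan import *
plan([((.579,-.234,.33),40),((.579,-.234,.20),40)],1)
```

```text
{"xyz":[-0.85,0.36,0.02],"turn":[0.0,0.0,0.73],"gripper":1}
{"xyz":[-0.83,0.41,0.01],"turn":[0.0,0.0,0.74],"gripper":1}
{"xyz":[-0.81,0.46,0.02],"turn":[-0.01,0.0,0.73],"gripper":1}
{"xyz":[-0.77,0.51,0.01],"turn":[0.0,0.0,0.74],"gripper":1}
{"xyz":[-0.75,0.55,0.02],"turn":[0.0,0.0,0.73],"gripper":1}
{"xyz":[-0.71,0.59,0.01],"turn":[0.0,0.0,0.73],"gripper":1}
{"xyz":[-0.67,0.64,0.02],"turn":[0.0,-0.01,0.74],"gripper":1}
{"xyz":[-0.64,0.67,0.02],"turn":[-0.01,0.0,0.73],"gripper":1}
{"xyz":[-0.6,0.71,0.01],"turn":[0.0,0.0,0.73],"gripper":1}
{"xyz":[-0.55,0.74,0.02],"turn":[0.0,0.0,0.74],"gripper":1}
{"xyz":[-0.51,0.78,0.02],"turn":[0.0,0.0,0.73],"gripper":1}
{"xyz":[-0.46,0.8,0.01],"turn":[0.0,0.0,0.74],"gripper":1}
{"xyz":[-0.42,0.83,0.02],"turn":[-0.01,0.0,0.73],"gripper":1}
{"xyz":[-0.36,0.85,0.02],"turn":[0.0,0.0,0.73],"gripper":1}
-- 14 [ 0.5792 -0.234   0.3299]
{"xyz":[0.0,0.0,0.81],"turn":[0.0,0.0,0.0],"gripper":1}
{"xyz":[0.0,0.0,0.81],"turn":[0.0,0.0,0.0],"gripper":1}
{"xyz":[0.0,0.0,0.82],"turn":[0.0,0.0,0.0],"gripper":1}
{"xyz":[0.0,0.0,0.81],"turn":[0.0,0.0,0.0],"gripper":1}
-- 18 [ 0.5792 -0.234   0.1999]
```

Call:
step_arm([
  {"xyz":[-0.85,0.36,0],"turn":[0,0,0],"gripper":1},
  {"xyz":[-0.85,0.36,0],"turn":[0,0,0],"gripper":1},
  {"xyz":[-0.85,0.36,0],"turn":[0,0,0],"gripper":1},
  {"xyz":[-0.85,0.36,0],"turn":[0,0,0],"gripper":1},
  {"xyz":[-0.85,0.36,0],"turn":[0,0,0],"gripper":1},
  {"xyz":[-0.85,0.36,0],"turn":[0,0,0],"gripper":1},
  {"xyz":[-0.85,0.36,0],"turn":[0,0,0],"gripper":1},
  {"xyz":[-0.85,0.36,0],"turn":[0,0,0],"gripper":1},
  {"xyz":[-0.85,0.36,0],"turn":[0,0,0],"gripper":1},
  {"xyz":[-0.85,0.36,0],"turn":[0,0,0],"gripper":1},
  {"xyz":[-0.85,0.36,0],"turn":[0,0,0],"gripper":1},
  {"xyz":[-0.85,0.36,0],"turn":[0,0,0],"gripper":1},
  {"xyz":[-0.85,0.36,0],"turn":[0,0,0],"gripper":1},
  {"xyz":[-0.85,0.36,0],"turn":[0,0,0],"gripper":1},
  {"xyz":[0,0,0.8],"turn":[0,0,0],"gripper":1},
  {"xyz":[0,0,0.8],"turn":[0,0,0],"gripper":1},
  {"xyz":[0,0,0.8],"turn":[0,0,0],"gripper":1},
  {"xyz":[0,0,0.8],"turn":[0,0,0],"gripper":1},
  {"xyz":[0,0,0],"turn":[0,0,0],"gripper":1},
  {"xyz":[0,0,0],"turn":[0,0,0],"gripper":1},
])

```text
time_s: 20.72
position: [0.5781, -0.2321, 0.2098]
tool_rot: [[0.051, 0.999, -0.001], [0.999, -0.051, 0.004], [0.004, -0.002, -1.0]]
ft_force: [0.1, 0.4, 0.9]
grip_width: 0.0858
```

Run:
```python
from plan import *
s=env.observe(); print(s['position'],s['q'].round(1))
for n in('side','top'):
    im,d=grab(n,n+'4'); P=cloud(n,d); x,y,z=[P[...,i] for i in range(3)]
    for nm,c,zl,zh in(('knob',(.401,.253),.25,.275),('lid',(.401,.253),.205,.245)):
        m=(d>0)&(np.hypot(x-c[0],y-c[1])<.07)&(z>zl)&(z<zh); q=P[m]
        if m.sum()>4: print(n,nm,m.sum(),q.mean(0).round(4),cv2.minEnclosingCircle(q[:,:2].astype('float32')),q[:,2].max().round(3))
plan([((.579,-.234,.20),87),((.579,-.234,.058),87)],1)
```

```text
[ 0.57810664 -0.23207219  0.20975684] [-3.280e+01  3.090e+01  6.570e+01  1.000e-01  8.360e+01 -1.199e+02]
side knob 141 [0.3975 0.2543 0.2668] ((0.40052908658981323, 0.2529697120189667), 0.014362032525241375) 0.274
side lid 1311 [0.3933 0.2568 0.2303] ((0.40088704228401184, 0.25277331471443176), 0.05413278564810753) 0.245
top knob 72 [0.4008 0.25   0.2685] ((0.40116557478904724, 0.2509726881980896), 0.013968870043754578) 0.275
top lid 878 [0.4    0.2498 0.2321] ((0.4016875624656677, 0.25186440348625183), 0.05388934165239334) 0.241
{"xyz":[-0.04,0.0,0.32],"turn":[0.05,-0.01,0.02],"gripper":1}
-- 1 [ 0.579  -0.2342  0.1998]
{"xyz":[0.0,0.0,0.89],"turn":[0.0,0.0,0.0],"gripper":1}
{"xyz":[0.0,0.0,0.88],"turn":[0.0,0.0,0.0],"gripper":1}
{"xyz":[0.0,0.0,0.89],"turn":[0.0,0.0,0.0],"gripper":1}
{"xyz":[0.01,0.0,0.89],"turn":[0.0,0.0,0.0],"gripper":1}
-- 5 [ 0.5791 -0.2338  0.0578]
```

View pics/side4.png

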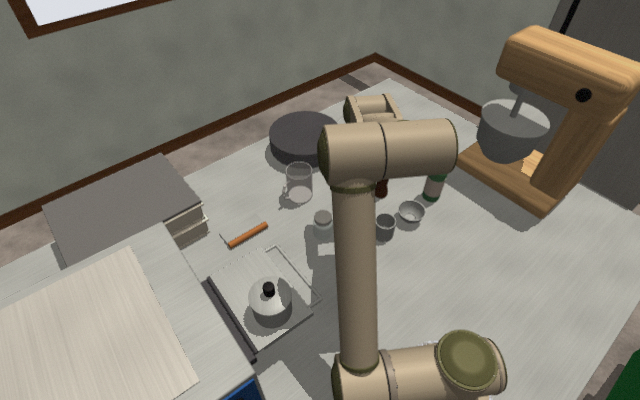

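The pot stands upright on the shelf, knob at (268,289), centre (0.401,0.252), knob top about 0.27 m. Next the dredger.

Call:
step_arm([
  {"xyz":[-0.05,0,0.75],"turn":[0,0,0],"gripper":1},
  {"xyz":[0,0,0.75],"turn":[0,0,0],"gripper":1},
  {"xyz":[0,0,0.75],"turn":[0,0,0],"gripper":1},
  {"xyz":[0,0,0.75],"turn":[0,0,0],"gripper":1},
  {"xyz":[0,0,0.7],"turn":[0,0,0],"gripper":1},
  {"xyz":[0,0,0],"turn":[0,0,0],"gripper":1},
  {"xyz":[0,0,0],"turn":[0,0,0],"gripper":0.6},
  {"xyz":[0,0,0],"turn":[0,0,0],"gripper":0.45},
  {"xyz":[0,0,0],"turn":[0,0,0],"gripper":0.35},
  {"xyz":[0,0,0],"turn":[0,0,0],"gripper":0.2},
  {"xyz":[0,0,0],"turn":[0,0,0],"gripper":-1},
  {"xyz":[0,0,0],"turn":[0,0,0],"gripper":-1},
  {"xyz":[0,0,0],"turn":[0,0,0],"gripper":-1},
], squeeze=40)

```text
time_s: 21.9
position: [0.5797, -0.2348, 0.0655]
tool_rot: [[0.051, 0.999, 0.006], [0.999, -0.051, -0.001], [-0.001, 0.006, -1.0]]
ft_force: [0.3, -0.7, 7.6]
grip_width: 0.0575
```

Call:
step_arm([
  {"xyz":[0,0,-0.2],"turn":[0,0,0],"gripper":-1},
  {"xyz":[0,0,-0.5],"turn":[0,0,0],"gripper":-1},
  {"xyz":[0,0,-0.8],"turn":[0,0,0],"gripper":-1},
  {"xyz":[0,0,-0.8],"turn":[0,0,0],"gripper":-1},
  {"xyz":[0,0,-0.8],"turn":[0,0,0],"gripper":-1},
  {"xyz":[0,0,-0.8],"turn":[0,0,0],"gripper":-1},
  {"xyz":[0,0,-0.8],"turn":[0,0,0],"gripper":-1},
  {"xyz":[0,0,-0.8],"turn":[0,0,0],"gripper":-1},
  {"xyz":[0.1,0,-0.6],"turn":[0,0,0],"gripper":-1},
  {"xyz":[0.3,-0.05,-0.4],"turn":[0,0,0],"gripper":-1},
  {"xyz":[0.5,-0.1,-0.2],"turn":[0,0,0],"gripper":-1},
])

```text
time_s: 22.82
position: [0.5737, -0.1989, 0.3339]
tool_rot: [[0.053, 0.999, 0.005], [0.999, -0.053, -0.0], [0.0, 0.005, -1.0]]
ft_force: [0.0, 0.3, -4.0]
grip_width: 0.0576
```

Call:
step_arm([
  {"xyz":[0.7,-0.1,0],"turn":[0,0,0],"gripper":-1},
  {"xyz":[0.7,-0.1,0],"turn":[0,0,0],"gripper":-1},
  {"xyz":[0.7,-0.1,0],"turn":[0,0,0],"gripper":-1},
  {"xyz":[0.7,-0.1,0],"turn":[0,0,0],"gripper":-1},
  {"xyz":[0.7,-0.1,0],"turn":[0,0,0],"gripper":-1},
  {"xyz":[0.7,-0.1,0],"turn":[0,0,0],"gripper":-1},
  {"xyz":[0.7,-0.1,0],"turn":[0,0,0],"gripper":-1},
  {"xyz":[0.7,-0.1,0],"turn":[0,0,0],"gripper":-1},
  {"xyz":[0.7,-0.1,0],"turn":[0,0,0],"gripper":-1},
  {"xyz":[0.7,-0.1,0],"turn":[0,0,0],"gripper":-1},
  {"xyz":[0.7,-0.1,0],"turn":[0,0,0],"gripper":-1},
  {"xyz":[0.7,-0.1,0],"turn":[0,0,0],"gripper":-1},
  {"xyz":[0.7,-0.1,0],"turn":[0,0,0],"gripper":-1},
  {"xyz":[0.7,-0.1,0],"turn":[0,0,0],"gripper":-1},
  {"xyz":[0.7,-0.1,0],"turn":[0,0,0],"gripper":-1},
  {"xyz":[0.4,-0.05,0],"turn":[0,0,0],"gripper":-1},
  {"xyz":[0.2,-0.05,0],"turn":[0,0,0],"gripper":-1},
  {"xyz":[0,0,0],"turn":[0,0,0],"gripper":-1},
  {"xyz":[0,0,0],"turn":[0,0,0],"gripper":-1},
])

```text
time_s: 24.4
position: [0.5323, 0.248, 0.3319]
tool_rot: [[0.051, 0.999, 0.001], [0.999, -0.051, 0.002], [0.002, 0.001, -1.0]]
ft_force: [-0.1, -0.9, -3.5]
grip_width: 0.0577
```

Call:
step_arm([
  {"xyz":[0,0,0.3],"turn":[0,0,0],"gripper":-1},
  {"xyz":[0,0,0.5],"turn":[0,0,0],"gripper":-1},
  {"xyz":[0,0,0.5],"turn":[0,0,0],"gripper":-1},
  {"xyz":[0,0,0.5],"turn":[0,0,0],"gripper":-1},
  {"xyz":[0,0,0.4],"turn":[0,0,0],"gripper":-1},
  {"xyz":[0,0,0.3],"turn":[0,0,0],"gripper":-1},
  {"xyz":[0,0,0.2],"turn":[0,0,0],"gripper":-1},
  {"xyz":[0,0,0.1],"turn":[0,0,0],"gripper":-1},
  {"xyz":[0,0,0],"turn":[0,0,0],"gripper":-1},
  {"xyz":[0,0,0],"turn":[0,0,0],"gripper":-1},
])

```text
time_s: 25.23
position: [0.533, 0.2484, 0.2201]
tool_rot: [[0.051, 0.999, 0.002], [0.999, -0.051, 0.003], [0.003, 0.002, -1.0]]
ft_force: [-0.1, -0.3, -2.9]
grip_width: 0.0574
```

Call:
step_arm([
  {"xyz":[0,0,0.05],"turn":[0,0,0],"gripper":-1},
  {"xyz":[0,0,0.05],"turn":[0,0,0],"gripper":-1},
  {"xyz":[0,0,0.05],"turn":[0,0,0],"gripper":-1},
  {"xyz":[0,0,0.03],"turn":[0,0,0],"gripper":-1},
  {"xyz":[0,0,0],"turn":[0,0,0],"gripper":-1},
  {"xyz":[0,0,0],"turn":[0,0,0],"gripper":-1},
])

```text
time_s: 25.73
position: [0.5326, 0.2488, 0.2122]
tool_rot: [[0.051, 0.999, 0.001], [0.999, -0.051, 0.002], [0.002, 0.001, -1.0]]
ft_force: [-0.5, 0.3, -4.3]
grip_width: 0.0576
```

Call:
step_arm([
  {"xyz":[0,0,0.03],"turn":[0,0,0],"gripper":-1},
  {"xyz":[0,0,0.03],"turn":[0,0,0],"gripper":-1},
  {"xyz":[0,0,0.03],"turn":[0,0,0],"gripper":-1},
  {"xyz":[0,0,0],"turn":[0,0,0],"gripper":-1},
])

```text
time_s: 26.07
position: [0.5329, 0.2488, 0.2095]
tool_rot: [[0.051, 0.999, 0.003], [0.999, -0.051, 0.003], [0.003, 0.002, -1.0]]
ft_force: [-1.2, -0.4, 3.0]
grip_width: 0.0572
```

Call:
step_arm([
  {"xyz":[0,0,0.02],"turn":[0,0,0],"gripper":-1},
  {"xyz":[0,0,0],"turn":[0,0,0],"gripper":0.35},
  {"xyz":[0,0,0],"turn":[0,0,0],"gripper":0.45},
  {"xyz":[0,0,0],"turn":[0,0,0],"gripper":0.6},
  {"xyz":[0,0,0],"turn":[0,0,0],"gripper":0.8},
  {"xyz":[0,0,0],"turn":[0,0,0],"gripper":1},
  {"xyz":[0,0,0],"turn":[0,0,0],"gripper":1},
  {"xyz":[0,0,-0.3],"turn":[0,0,0],"gripper":1},
  {"xyz":[0,0,-0.6],"turn":[0,0,0],"gripper":1},
  {"xyz":[0,0,-0.8],"turn":[0,0,0],"gripper":1},
  {"xyz":[0,0,-0.8],"turn":[0,0,0],"gripper":1},
  {"xyz":[0,0,-0.8],"turn":[0,0,0],"gripper":1},
  {"xyz":[-0.6,0,0],"turn":[0,0,0],"gripper":1},
  {"xyz":[-0.8,0,0],"turn":[0,0,0],"gripper":1},
  {"xyz":[-0.8,0,0],"turn":[0,0,0],"gripper":1},
  {"xyz":[-0.8,0,0],"turn":[0,0,0],"gripper":1},
  {"xyz":[-0.8,0,0],"turn":[0,0,0],"gripper":1},
  {"xyz":[-0.8,0,0],"turn":[0,0,0],"gripper":1},
  {"xyz":[-0.8,0,0],"turn":[0,0,0],"gripper":1},
  {"xyz":[-0.8,0,0],"turn":[0,0,0],"gripper":1},
])

```text
time_s: 27.73
position: [0.5196, -0.0006, 0.3392]
tool_rot: [[0.051, 0.999, 0.001], [0.999, -0.051, 0.002], [0.002, 0.001, -1.0]]
ft_force: [1.3, 0.5, 0.6]
grip_width: 0.0855
```

Call:
step_arm([
  {"xyz":[-0.8,0,0],"turn":[0,0,0],"gripper":1},
  {"xyz":[-0.6,0,0],"turn":[0,0,0],"gripper":1},
  {"xyz":[-0.3,0,0],"turn":[0,0,0],"gripper":1},
  {"xyz":[0,0,0],"turn":[0,0,0],"gripper":1},
  {"xyz":[0,0,0],"turn":[0,0,0],"gripper":1},
  {"xyz":[0,0,0],"turn":[0,0,0],"gripper":1},
])

```text
time_s: 28.23
position: [0.5165, -0.066, 0.3391]
tool_rot: [[0.05, 0.999, 0.001], [0.999, -0.05, 0.003], [0.003, 0.001, -1.0]]
ft_force: [-0.6, 1.2, -0.5]
grip_width: 0.0854
```

Run:
```python
from plan import *
for n in('side','top'):
    im,d=grab(n,n+'5'); P=cloud(n,d); x,y,z=[P[...,i] for i in range(3)]
    for nm,c,zl,zh in(('knob',(.401,.253),.25,.29),('dred',(.533,.249),.225,.27),('shelf',(.47,.19),.13,.16),('jar',(.592,-.08),.07,.11),('mug',(.457,-.232),.05,.09),('mill',(.594,-.374),.1,.16)):
        m=(d>0)&(np.hypot(x-c[0],y-c[1])<(.04 if nm=='shelf' else .07))&(z>zl)&(z<zh); q=P[m]
        if m.sum()>4: print(n,nm,m.sum(),q.mean(0).round(4),np.round(cv2.minEnclosingCircle(q[:,:2].astype('float32'))[0],3),q[:,2].max().round(3))
s=env.observe(); print(s['time_s'],s['position'],s['ft_force'],s['grip_width'])
```

```text
side knob 139 [0.3976 0.254  0.2669] [0.4   0.253] 0.273
side dred 383 [0.5262 0.2513 0.2408] [0.532 0.248] 0.25
side shelf 159 [0.4868 0.1835 0.1447] [0.471 0.19 ] 0.149
side jar 7 [ 0.6022 -0.0528  0.0776] [ 0.601 -0.052] 0.091
top knob 75 [0.4005 0.2499 0.2691] [0.401 0.251] 0.278
top dred 316 [0.531  0.2457 0.2425] [0.532 0.248] 0.253
top shelf 428 [0.4701 0.1946 0.145 ] [0.47 0.19] 0.153
top mug 140 [ 0.4582 -0.23    0.069 ] [ 0.46  -0.224] 0.082
top mill 191 [ 0.5928 -0.3721  0.1309] [ 0.595 -0.374] 0.148
28.3333 [ 0.51653315 -0.06584605  0.33910824] [-0.44611003  0.33544431  0.12577585] 0.08536349131830531
```

View pics/side5.png

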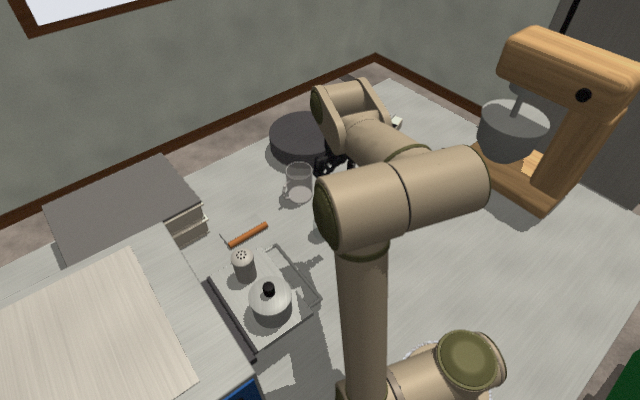

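The final view shows the dredger at (242,262) and the pot at (270,297), both upright on the level shelf, with the arm clear. The mug and mill measure where they were.

```bash
python3 -c "
from rig import order
print(order.close_job())"
```

```text
the job is handed in; nothing more can be done
None
```

The folding shelf is set up, with the lidded sauce pot and the flour dredger standing upright on it. The job was handed in at about 28 s, with the gripper open and touching nothing.

I swung the leg out to its stop, then held the shelf by its rail all the way down until it rested on the leg's pad. After that I placed the pot, then the dredger.

**Last checks:**
- **Leg:** measured at 1.89 rad against the 1.90 stop, with about 14 N of resistance at the end of the push.
- **Shelf:** level, upper face at 0.144–0.145 m. Pressing it onto the pad gave about 28 N on the wrist.
- **Pot and dredger:** at (0.401, 0.252) and (0.532, 0.248). Both cameras agree to about 2 mm, and their top heights (knob about 0.27 m, dredger lid about 0.25 m) fit things standing upright.
- **Bystanders:** the mug and mill are where they started, within about 5 mm. The arm mostly hid the jar in the last pictures, so I could not re-measure it, but no move went near it. I did not measure the bowl, oil, scraper or jug; the pictures showed no sign that they had moved.

No check failed. TCP readings taken while moving were up to about 5 mm off after fast moves.

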